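Load and clamp the sample carrier

TASK

Gently push the sample carrier into the screw clamp until it is fully home against the stop. Then turn the thumbscrew clockwise by its black bar until its foot just touches the carrier, give it a quarter turn more and let go, so that the glass window is held firmly but not crushed; leave everything else where it is.

Things in the scene. Friction and masses are not known exactly. Their poses are not given: they have to be found in the camera images.
- clamp: Screw clamp fixed to the bench: dark base plate 200 x 110 x 15 mm, two guide rails, a post and an arm over them carrying the thumbscrew. Origin on the bench straight under the screw's vertical axis; z up, x along the rails towards stop and post. The arm is 34 mm wide, runs from x = -22 to +88 mm, its top 84 mm and underside 60 mm above the bench
- rail_mouth (a point): Middle of the open end of the rails, on the floor between them, 15 mm above the bench and at x = -70 mm in the clamp's frame (same axes). The carrier is pushed in here towards +x. The rails have overhanging lips, run 120 mm to the stop, and their tops are 30 mm above the bench
- stop: Steel stop block across the far end of the rails; its origin is the clamp's origin; the face that the carrier meets is at x = +50 mm in the clamp's frame
- carrier: Aluminium sample carrier, about 0.3 kg, already between the rails, pulled out 30 to 55 mm: plate 140 (x) x 60 (y) x 10 mm with a round glass window and an upright tab at its near end. Side play 1.5 mm; the lips keep it down. Origin mid-plate, half-way up, x to the stop; fully home it is at x = -20, z = 20 mm in the clamp's frame. Do not ram it against the stop
- tab (a point): Middle of the carrier's upright tab: 10 mm thick (x), 30 mm wide (y), standing from the plate's top to 45 mm above it, that is to 22.5 mm above this point. The point is 63 mm behind (-x) and 27.5 mm above the carrier's origin. Fully home the tab is 83 mm in front of the thumbscrew's axis
- thumbscrew: Thumbscrew on the clamp's arm: black grip bar 46 x 14 mm, 30 mm high, on a steel screw with a smooth plastic foot 26 mm across under the arm. Origin mid-bar on the axis, 15 mm under the bar's top; x along the bar, z up. Starts 126 to 128 mm above the bench. Clockwise from above lowers bar and foot, 20 mm a turn; steady drag of 0.36 N m; stays where it is left
- bar_top (a point): Top of the grip bar, on the axis. The foot touches 0.1 to 0.65 turn from the start; poses cannot tell where, as the foot's distance under the bar varies. From there its spring (57 N a quarter turn) adds about 0.06 N m of torque per tenth of a turn to the drag, which acts against the last motion, also at rest in the hand. Over half a turn in all cracks the window
- vial: Bystander, to be left alone: small capped amber vial, 26 mm across, 50 mm high, beside the clamp; origin at its foot
- spare_ring: Bystander, to be left alone: flat steel ring, 40 mm across, 8 mm thick, beside the clamp; origin under its centre
- wrench: Bystander, to be left alone: steel wrench 130 mm long lying beside the clamp
- beaker: Bystander, to be left alone: glass beaker, 70 mm across, 90 mm high; origin at its foot
- syringe: Bystander, to be left alone: plastic syringe about 145 mm long, lying down
- reagent: Bystander, to be left alone: white plastic bottle, 72 mm across, 150 mm high; origin at its foot
There are look-alikes about, which are no part of the job. Leave any purple or red look-alike of the clamp alone.

How it is judged:
By the outcome, as a careful person would: the job done as asked, in the order asked, and still so for the second after the job is handed in, with the robot touching nothing.
It also fails if it takes over 72 s, if anything falls off the work surface, if the arm or the gripper's body presses on something with over 40 N, if the wrist force passes 120 N, or if a joint passes its speed limit or range.

ROBOT

A 7-joint arm with a two-finger parallel gripper is mounted at the origin on the work surface. World frame = base frame: x ahead of the robot, y to its left, z up, the work surface at z = 0. Lengths are in mm, angles in rad, forces in N, time in s.
With the tool pointing down it reaches from about 400 to 875 mm from the base axis. Payload 4.4 kg.
Tool frame: the origin (TCP) lies at the very end of the fingers, on their centre line; the grasp point (between the pads) lies 19 mm behind it; z points along the fingers, y is the line along which they close (so a half turn about z gives the same grasp; the last joint's range is limited). The gripper opens to 85 mm and grips with 20 to 120 N. Pads are 22 mm wide; open, the fingers measure 114 mm over their backs; the gripper's body (76 mm by 85 mm) begins 54 mm behind the grasp point. The pads swing forward as they close: fully open they stand 13 mm farther back than shut.
Start: joints at [1.195, 0.628, 0.038, 1.517, -0.027, 0.996, -0.02], TCP at [198.192, -619.062, 231.313] pointing down, gripper open.
Joint ranges: [-3.06, 3.06], [-0.37, 2.12], [-1.25, 1.32], [0.18, 2.47], [-1.1, 4.24], [0.23, 1.98], [-2.94, 2.94]. Speed limits (rad/s): [2.57, 2.57, 3.14, 3.14, 3.14, 3.14, 3.14].

INTERFACE

Orientations are given as [roll, pitch, yaw] about the fixed x, y, z axes, in that order (R = Rz(yaw) Ry(pitch) Rx(roll)).
In Python, from cell import monitor, viewer, workorder gives the robot as it stands.
- The arm moves only by the tool arm_command, never from a script. Its argument "series" is one flat list of numbers, 5 for each row, row after row: the opening in per cent of the stroke, from 0 (shut) to 100 (fully open), then the shift along the tool's x, y, z in cm, then the turn about the tool's z in degrees. In form: [claw, x, y, z, roll, claw, x, y, z, roll, ...]. A call has exactly 5 rows; each row is the pose to reach, as a shift and turn from the pose commanded when the call began, along the tool's axes at that moment; what a row does not reach only later rows make up. A row lasts 1/12 s, in which the tool goes at most 41.7 mm and 7.16 degrees, less where a joint would pass 70% of its speed; a pose out of reach is approached as far as the arm can. A call with a gripper value outside its range is refused whole. The fingers move at their own pace and stop on an object; the grip force is fixed at half the most. Time passes only in rows, so rows that repeat a pose let the fingers close, or fill a call up. It gives the time, the measured TCP pose, the force, the opening and the grip force at its end, in the units of the state.
- monitor.read_state(): the state, without advancing time (a new reading comes with each control period).
- viewer.get_image(name): name is "scene" or "top" or "wrist"; returns (picture, depth): 384x512x3 uint8, red, green, blue; 384x512 float32, mm along the optical axis (not along the pixel's ray), 0 where there is no reading.
- viewer.camera_model(name): a dict with "mtx" (3x3 intrinsics, pixels), "dist_coeffs" ([k1, k2, p1, p2, k3] as OpenCV has them; the pictures are not rectified), "R" (3x3) and "t" (3): a world point X has camera coordinates R X + t. Camera axes: x right, y down, z forward; pixel columns grow to the right and rows downward; lengths in mm; the calibration is good to about 2 mm. A picture is of the moment at which its call begins: read the wrist's pose just before it. camera_model takes no time and is no camera call; for the wrist camera it gives the pose at the moment of the call.
- workorder.finish_job(): hands the job in; it is judged then, once.
The state is a dict: "clock": time; "qpos": joint angles; "qd": joint speeds; "tau": joint torques, N m; "eef_pos": TCP position; "tool_rot": TCP orientation; "force": force on the tool from outside, world axes, zero at the start; "torque": the same for the moment, N m; "width": finger opening in mm; "gripper_force": force on a finger pad.
Only numpy, scipy, OpenCV 4.12 (cv2) and the standard library are available. Lean on these libraries where they do the work, as an engineer would, in place of code of your own. Each camera call takes 0.05 s, during which the arm holds its last target. There are 200 camera calls.

## Working session

There is one attempt and no reset: what is moved stays moved. The work goes in short steps, Python scripts to look and compute and a tool call to move; the robot and the scene stay as the last step left them, time stands still between calls to the robot, and variables do not carry over. Pictures are saved under pics/ and viewed, at most 10 in all, crops included, and the job is handed in when it is done.

Besides the shell and the picture viewer there is one more tool, called after "Request:" as name(argument=value, ...) on one line, values as JSON. arm_command: Moves the arm, as the interface text tells. Its arguments: {"type":"object","properties":{"series":{"type":"array","items":{"type":"number"}}},"required":["series"]}

```bash
mkdir -p pics; ls; cat > h.py <<'E'
import numpy as np,cv2
from cell import monitor,viewer,workorder
def cast(cam,uv,z):
    c=cam; K=np.array(c["mtx"]);d=np.array(c["dist_coeffs"]);R=np.array(c["R"]);t=np.array(c["t"])
    p=cv2.undistortPoints(np.array(uv,float).reshape(-1,1,2),K,d).reshape(-1,2)
    D=np.c_[p,np.ones(len(p))]@R; C=-R.T@t
    return C+D*((z-C[2])/D[:,2])[:,None]
def cloud(cam,dep,us,vs):
    c=cam; K=np.array(c["mtx"]);d=np.array(c["dist_coeffs"]);R=np.array(c["R"]);t=np.array(c["t"])
    p=cv2.undistortPoints(np.c_[us,vs].astype(float).reshape(-1,1,2),K,d).reshape(-1,2)
    P=np.c_[p,np.ones(len(p))]*dep[vs,us][:,None]
    return (P-t)@R
E
python3 - <<'E'
from h import *
s=monitor.read_state();print(s)
ims=[]
for n in("scene","top"):
    p,d=viewer.get_image(n);np.savez(f"{n}0.npz",p=p,d=d);cv2.imwrite(f"pics/{n}0.png",p[:,:,::-1])
    c=viewer.camera_model(n);print(n,-np.array(c["R"]).T@np.array(c["t"]),c["mtx"])
E
```

```text
pics
{'clock': 0.0, 'qpos': array([ 1.19519703,  0.62935564,  0.0384479 ,  1.51839185, -0.02700197,
        0.99629542, -0.02001096]), 'qd': array([ 0.00030085, -0.00102946,  0.00084537,  0.00076472, -0.00194683,
       -0.0003462 ,  0.0011342 ]), 'tau': array([ 1.85593290e-04, -5.63409877e+01,  1.22645114e+00, -1.93446279e+01,
        1.11194554e-02,  1.04336848e-02, -2.37191514e-06]), 'eef_pos': array([ 197.99330227, -618.44069209,  230.37541044]), 'tool_rot': array([-3.13966080e+00,  2.84130978e-05,  3.09781939e-01]), 'force': array([-0.78388384, -0.70804399, -0.27732704]), 'torque': array([ 0.01058729, -0.0372047 ,  0.01854396]), 'gripper_force': 0.0, 'width': 85.31021832354885}
scene [1415.28634785  287.2995845   737.40939844] [[400.87460897   0.         252.8960941 ]
 [  0.         400.87460897 193.66142757]
 [  0.           0.           1.        ]]
top [ 328.12739858  -27.94996348 1329.42077162] [[364.83358901   0.         252.55191691]
 [  0.         364.83358901 199.94762104]
 [  0.           0.           1.        ]]
```

View pics/scene0.png

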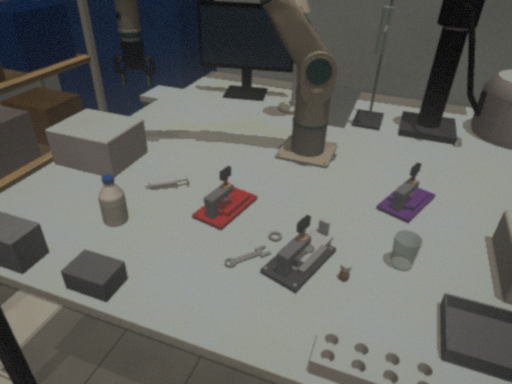

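View pics/top0.png

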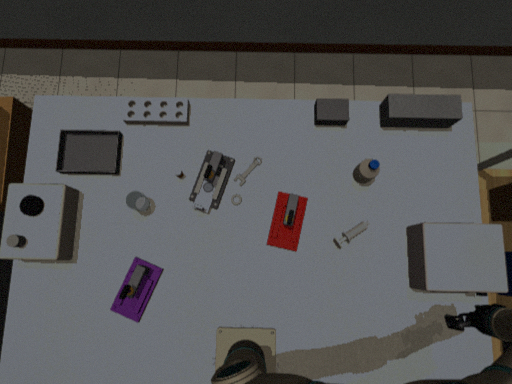

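Scene and top views show three clamp-like things. The dark-grey one is at top (212,182) / scene (300,258), the red one at top (288,222) / scene (225,205), and the purple one at top (137,290) / scene (407,200). I choose the dark-grey clamp and check it in a close crop.

```bash
python3 - <<'E'
from h import *
a=np.load("top0.npz");b=np.load("scene0.npz")
A=cv2.resize(a['p'][140:220,165:275],None,fx=7,fy=7,interpolation=cv2.INTER_CUBIC)[:, :, ::-1]
cv2.imwrite("pics/c0.png",A)
for n,f,(u0,u1,v0,v1) in(("top",a,(180,245,145,218)),("scene",b,(255,345,208,292))):
    c=viewer.camera_model(n);vs,us=np.mgrid[v0:v1,u0:u1];us=us.ravel();vs=vs.ravel()
    X=cloud(c,f['d'],us,vs);rgb=f['p'][vs,us]
    np.savez(n+"X.npz",X=X,rgb=rgb,us=us,vs=vs)
    print(n,np.percentile(X,[1,50,99],axis=0).round())
    # base plate mask: z 8..20
    m=(X[:,2]>9)&(X[:,2]<21)&(rgb.max(1)<110)
    r=cv2.minAreaRect(X[m][:,:2].astype(np.float32));print("base",m.sum(),r,np.median(X[m][:,2]))
    for lo,hi in((60,72),(72,92),(92,150),(118,150)):
        m=(X[:,2]>lo)&(X[:,2]<hi)
        if m.sum()>3: print(lo,hi,m.sum(),X[m].mean(0).round(1),cv2.minAreaRect(X[m][:,:2].astype(np.float32)),X[m][:,2].max(), us[m].mean(),vs[m].mean())
E
```

```text
top [[485.  19.  -6.]
 [615. 133.   3.]
 [759. 259. 144.]]
base 592 ((622.4271240234375, 135.49151611328125), (239.2075958251953, 208.2608184814453), 73.04574584960938) 15.369078767993207
60 72 32 [568.1 152.   67.8] ((606.561279296875, 142.2389678955078), (26.640302658081055, 203.75257873535156), 70.50802612304688) 71.66457314485196 205.59375 191.5625
72 92 245 [658.6 125.7  83.6] ((611.6395263671875, 145.54974365234375), (35.30929946899414, 209.72991943359375), 71.78596496582031) 91.71218439387727 213.58775510204083 165.5265306122449
92 150 80 [625.2 138.  137.2] ((627.3243408203125, 139.07855224609375), (14.374552726745605, 45.83446502685547), 72.91368865966797) 149.41802247075947 207.7625 170.8875
118 150 74 [625.6 138.2 139.8] ((627.3243408203125, 139.07855224609375), (14.374552726745605, 45.83446502685547), 72.91368865966797) 149.41802247075947 207.6216216216216 170.5810810810811
scene [[363. -26.  -3.]
 [617. 140.   2.]
 [754. 262. 142.]]
base 939 ((632.6431884765625, 141.22666931152344), (212.07162475585938, 208.39854431152344), 22.5026798248291) 15.041353939724752
60 72 140 [628.3 146.9  67. ] ((612.3287353515625, 146.7799530029297), (33.39311599731445, 213.75379943847656), 71.50209045410156) 71.90428119289253 302.4 244.07142857142858
72 92 466 [669.  130.4  82.6] ((617.078125, 144.64508056640625), (34.5965576171875, 203.57980346679688), 71.56995391845703) 91.96637952560636 293.1437768240343 246.71030042918454
92 150 193 [634.7 140.7 129.5] ((629.4613037109375, 140.6186981201172), (14.709528923034668, 48.89582824707031), 71.08480834960938) 145.52567025424523 302.6373056994819 224.66321243523316
118 150 157 [634.7 140.6 134.6] ((629.3203735351562, 140.18922424316406), (14.10476303100586, 48.98372268676758), 71.98750305175781) 145.52567025424523 302.79617834394907 223.01273885350318
```

View pics/c0.png

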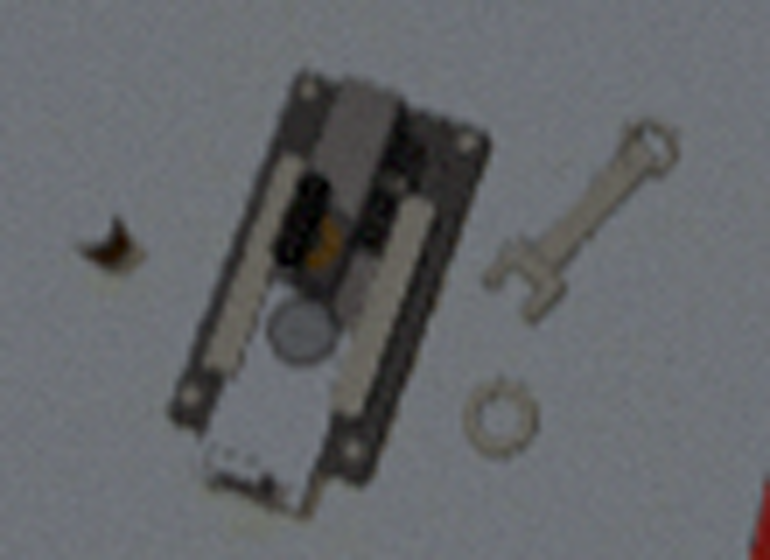

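The crop confirms the dark clamp. The black bar is at top px (208,171), the tab at (200,208), the vial at (181,175), the ring at (237,200) and the wrench at (248,170). Next I get the clamp frame, the tab and the obstacle heights.

```bash
cat >> h.py <<'E'
YAW=np.radians(-18.2); O=np.array([628.3,139.7])
def w2c(P): 
    d=np.asarray(P)[...,:2]-O; c,s=np.cos(YAW),np.sin(YAW)
    return np.stack([d[...,0]*c+d[...,1]*s,-d[...,0]*s+d[...,1]*c],-1)
def c2w(p): c,s=np.cos(YAW),np.sin(YAW); return O+np.array([p[0]*c-p[1]*s,p[0]*s+p[1]*c])
def go(cx,cy,z,yawdeg):
    "cm/deg move in tool axes to clamp-frame target"
    from scipy.spatial.transform import Rotation as Ro
    s=monitor.read_state();R=Ro.from_euler('xyz',s['tool_rot']).as_matrix()
    w=c2w((cx,cy));d=np.array([w[0],w[1],z])-s['eef_pos']
    y=np.degrees(s['tool_rot'][2]);print('tcp clamp',w2c(s['eef_pos']).round(1),s['eef_pos'].round(1),'yaw',y.round(1),'move cm',(R.T@d/10).round(2),'turn',round(y-yawdeg,1),'force',s['force'].round(1),'tq',s['torque'].round(3),'w',round(s['width'],1),'t',round(s['clock'],2),'q7',s['qpos'][6].round(2))
E
python3 - <<'E'
from h import *
for n in("top","scene"):
    f=np.load(n+"X.npz");X=f['X'];c=w2c(X);z=X[:,2]
    print(n)
    for nm,m in(("arm",(z>78)&(z<90)&(c[:,0]>-40)),("tabtop",(z>50)&(z<80)&(c[:,0]<-60)&(c[:,0]>-170)),("railtop",(z>26)&(z<36)&(abs(c[:,1])>32)&(abs(c[:,1])<55)),("plate",(z>21)&(z<29)&(abs(c[:,1])<28)&(c[:,0]<-40))):
        if m.sum()<4: print(nm,m.sum());continue
        q=np.percentile(c[m],[3,50,97],axis=0).round(1).tolist();print(nm,m.sum(),q,np.median(z[m]).round(1),z[m].max().round(1))
        r=cv2.minAreaRect(c[m].astype(np.float32));print('   ',np.round(r[0],1),np.round(r[1],1),round(r[2],1))
a=np.load("top0.npz");vs,us=np.mgrid[0:384,0:512];vs=vs.ravel();us=us.ravel()
X=cloud(viewer.camera_model("top"),a['d'],us,vs);ok=a['d'][vs,us]>0
for x0 in range(100,900,100):
    print(x0,[int(X[ok&(abs(X[:,0]-x0-50)<50)&(abs(X[:,1]-y0-50)<50)][:,2].max(initial=-1)) for y0 in range(-800,400,100)])
go(-165,0,170,162)
E
```

```text
top
arm 216 [[-20.4, -16.7], [45.9, -5.2], [83.5, 14.9]] 84.3 89.8
    [32.5 -0.5] [ 33.6 109.3] 90.0
tabtop 31 [[-123.2, -14.9], [-118.7, -2.9], [-113.3, 11.3]] 69.1 77.2
    [-118.1   -1.6] [27.8 10.1] 89.8
railtop 188 [[-67.7, -43.1], [-12.4, -32.3], [45.5, 42.4]] 30.9 36.0
    [-10.5  -0.6] [120.2  87.2] 0.5
plate 265 [[-123.7, -26.1], [-80.0, -0.8], [-43.1, 25.4]] 25.7 29.0
    [-82.7   0.3] [85.3 55.6] 0.2
scene
arm 406 [[-12.7, -13.9], [41.8, 4.1], [87.3, 17.2]] 83.8 89.6
    [34.5  0.8] [109.8  34.3] 0.4
tabtop 84 [[-120.6, -13.6], [-113.9, 1.1], [-111.1, 14.1]] 63.0 74.3
    [-117.8   -0.6] [14.3 30.3] 5.5
railtop 167 [[-65.0, 32.4], [-2.9, 38.4], [49.2, 44.0]] 30.3 33.6
    [ 8.  27.5] [ 71.9 146.2] 56.5
plate 299 [[-121.6, -25.9], [-88.8, 5.6], [-43.3, 26.1]] 25.1 28.6
    [-83.7   0.1] [87.3 55.7] 0.0
100 [9, 468, 503, 763, 786, 737, 596, 16, 19, 9, 8, 36]
200 [146, 477, 504, 8, 8, 9, 8, 8, 9, 10, 10, 147]
300 [147, 147, 148, 10, 50, 7, 23, 22, 9, 8, 8, 87]
400 [147, 146, 146, 35, 49, 8, 148, 35, 10, 7, 9, 92]
500 [8, 8, 9, 8, 8, 20, 141, 21, 23, 77, 28, 96]
600 [9, 10, 9, 156, 120, 8, 10, 13, 75, 149, 56, 9]
700 [8, 10, 9, 8, 10, 9, 9, 13, 83, 88, 8, 10]
800 [106, 108, 107, 106, 67, 66, 10, 7, 9, 8, 47, 48]
tcp clamp [-172.  -854.7] [ 198.  -618.5  230.5] yaw 17.8 move cm [ 50.74 -68.77   6.17] turn -144.2 force [-0.3  0.1 -1.1] tq [ 0.008 -0.022  0.016] w 85.8 t 0.1 q7 -0.02
```

Request:
arm_command(series=[0,3.8,-1.6,0,0,0,7.6,-3.2,0,0,0,11.4,-4.8,0,0,0,15.2,-6.4,0,0,0,19,-8,0,0])

```text
clock: 0.52
eef_pos: [355.8, -483.3, 231.0]
tool_rot: [-3.141, 0.0, 0.309]
force: [0.6, -0.4, 0.0]
width: 25.6
gripper_force: 0.0
```

Request:
arm_command(series=[0,3.8,-1.6,0,0,0,7.6,-3.2,0,0,0,11.4,-4.8,0,0,0,15.2,-6.4,0,0,0,19,-8,0,0])

```text
clock: 0.93
eef_pos: [512.4, -349.1, 231.0]
tool_rot: [-3.141, 0.0, 0.31]
force: [1.4, 0.3, 0.4]
width: -0.1
gripper_force: 0.0
```

Request:
arm_command(series=[0,0.8,-3.5,0,0,0,1.7,-7,0,0,0,2.5,-10.6,0,0,0,3.4,-14.1,0,0,0,4.2,-17.6,0,0])

```text
clock: 1.35
eef_pos: [497.2, -168.5, 231.0]
tool_rot: [-3.141, 0.0, 0.31]
force: [0.8, 0.7, -0.7]
width: 0.0
gripper_force: 0.0
```

Request:
arm_command(series=[0,0.8,-3.5,0,0,0,1.7,-7,0,0,0,2.5,-10.6,0,0,0,3.4,-14.1,0,0,0,4.2,-17.6,0,0])

```text
clock: 1.77
eef_pos: [483.5, 11.7, 231.2]
tool_rot: [-3.142, 0.0, 0.31]
force: [0.6, 0.8, -0.6]
width: 0.0
gripper_force: 0.0
```

Request:
arm_command(series=[0,0.8,-3.5,0,0,0,1.7,-7,0,0,0,2.5,-10.6,0,0,0,3.4,-14.1,0,0,0,4.2,-17.6,0,0])

```text
clock: 2.18
eef_pos: [469.8, 192.2, 231.2]
tool_rot: [3.141, 0.0, 0.31]
force: [0.4, 0.6, 0.3]
width: -0.5
gripper_force: 0.0
```

Request:
arm_command(series=[0,0,0,0,-7,0,0,0,0,-14,0,0,0,0,-21,0,0,0,0,-28,0,0,0,0,-35])

```text
clock: 2.6
eef_pos: [470.0, 190.5, 231.0]
tool_rot: [-3.141, 0.001, 0.927]
force: [0.4, -0.2, 0.8]
width: 0.1
gripper_force: 0.0
```

Request:
arm_command(series=[0,0,0,0,-7,0,0,0,0,-14,0,0,0,0,-21,0,0,0,0,-28,0,0,0,0,-35])

```text
clock: 3.02
eef_pos: [470.1, 190.2, 231.0]
tool_rot: [-3.141, 0.0, 1.537]
force: [0.5, -0.3, -0.7]
width: 0.4
gripper_force: 0.0
```

Request:
arm_command(series=[0,0,0,0,-7,0,0,0,0,-14,0,0,0,0,-21,0,0,0,0,-28,0,0,0,0,-35])

```text
clock: 3.43
eef_pos: [470.2, 190.2, 231.0]
tool_rot: [-3.141, -0.0, 2.148]
force: [-0.2, -0.3, 0.2]
width: -0.0
gripper_force: 0.0
```

Request:
arm_command(series=[0,0,0,0,-7,0,0,0,0,-14,0,0,0,0,-21,0,0,0,0,-28,0,0,0,0,-35])

```text
clock: 3.85
eef_pos: [470.2, 190.2, 231.1]
tool_rot: [-3.141, -0.0, 2.759]
force: [0.3, 0.2, 0.6]
width: 0.2
gripper_force: 0.0
```

```bash
python3 - <<'E'
from h import *
go(-165,0,50,161.8)
p,d=viewer.get_image("wrist");cv2.imwrite("pics/w1.png",p[:,:,::-1])
E
```

```text
tcp clamp [-166.    -1.5] [470.2 190.2 231.1] yaw 158.1 move cm [-0.09  0.16 18.11] turn -3.7 force [0.3 0.2 0.6] tq [ 0.011 -0.025 -0.011] w 0.2 t 3.85 q7 0.34
```

Request:
arm_command(series=[0,0,0.1,4,-1.5,0,0,0.2,8,-3,0,0,0.2,12,-3.7,0,0,0.2,16,-3.7,0,0,0.2,19.3,-3.7])

```text
clock: 4.32
eef_pos: [470.2, 191.5, 35.8]
tool_rot: [-3.14, -0.002, 2.815]
force: [0.5, -0.0, -0.3]
width: 0.2
gripper_force: 0.0
```

```bash
python3 - <<'E'
from h import *
print(monitor.read_state()['qpos'].round(2))
go(-135,0,38,161.8)
p,d=viewer.get_image("scene");cv2.imwrite("pics/s2.png",cv2.resize(p[180:300,240:360],None,fx=5,fy=5)[:,:,::-1])
E
```

```text
[-0.16  0.78 -0.43  2.05  0.72  0.47  0.11]
tcp clamp [-166.3   -0.2] [470.2 191.5  35.8] yaw 161.3 move cm [-3.13  0.05 -0.23] turn -0.5 force [ 0.5 -0.  -0.3] tq [-0.011 -0.02   0.058] w 0.2 t 4.32 q7 0.11
```

View pics/s2.png

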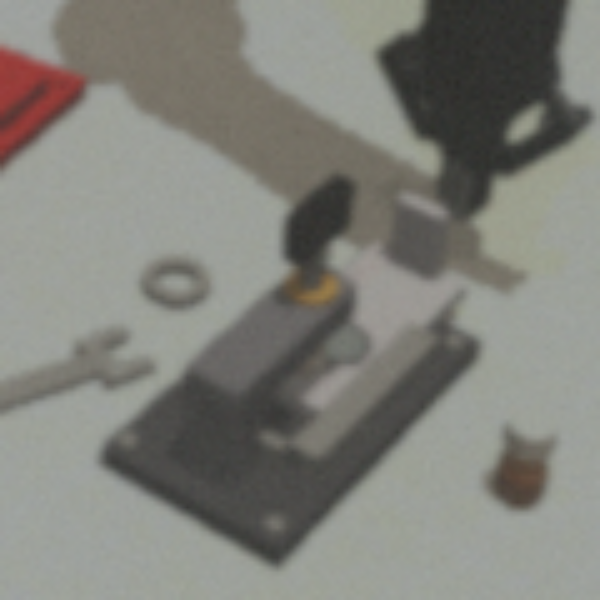

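The fingers (crop 465,190) stand just behind the tab (crop 415,235). I start the push.

Request:
arm_command(series=[0,-0.8,0,0,0,0,-1.6,0,0,0,0,-2.3,0,0,0,0,-2.8,0,0,0,0,-3.2,0,0,-0.5])

```text
clock: 4.78
eef_pos: [502.8, 182.4, 40.3]
tool_rot: [3.139, 0.002, 2.825]
force: [-5.2, 1.8, 3.8]
width: -0.3
gripper_force: 2.9
```

Request:
arm_command(series=[0,-0.3,0,0,0,0,-0.6,0,0,0,0,-0.9,0,0,0,0,-1.2,0,0,0,0,-1.5,0,0,0])

```text
clock: 5.2
eef_pos: [514.7, 178.2, 39.4]
tool_rot: [3.141, -0.001, 2.827]
force: [-4.2, 0.9, 4.3]
width: -0.0
gripper_force: 2.7
```

Request:
arm_command(series=[0,-0.3,0,0,0,0,-0.6,0,0,0,0,-0.9,0,0,0,0,-1.2,0,0,0,0,-1.4,0,0,0])

```text
clock: 5.62
eef_pos: [528.2, 173.8, 39.4]
tool_rot: [3.141, -0.001, 2.827]
force: [-5.2, 2.3, 4.6]
width: 0.3
gripper_force: 2.7
```

```bash
python3 - <<'E'
from h import *
go(-99,0,38,161.8)
E
```

```text
tcp clamp [-105.7    1.1] [528.2 173.8  39.4] yaw 162.0 move cm [-0.67 -0.11  0.14] turn 0.2 force [-5.2  2.3  4.6] tq [0.336 0.952 0.038] w 0.3 t 5.62 q7 0.25
```

Request:
arm_command(series=[0,-0.1,0,0,0,0,-0.2,0,0,0,0,-0.3,0,0,0,0,-0.4,0,0,0,0,-0.5,0,0,0])

```text
clock: 6.03
eef_pos: [532.6, 172.4, 39.4]
tool_rot: [3.141, -0.001, 2.827]
force: [-5.4, 2.5, 5.2]
width: -0.2
gripper_force: 2.9
```

Request:
arm_command(series=[0,-0.05,0,0,0,0,-0.1,0,0,0,0,-0.15,0,0,0,0,-0.2,0,0,0,0,-0.25,0,0,0])

```text
clock: 6.45
eef_pos: [534.0, 171.9, 39.4]
tool_rot: [3.142, -0.003, 2.828]
force: [-9.9, 2.2, 7.2]
width: 0.2
gripper_force: 4.5
```

Request:
arm_command(series=[0,-0.05,0,0,0,0,-0.1,0,0,0,0,-0.15,0,0,0,0,-0.15,0,0,0,0,-0.15,0,0,0])

```text
clock: 6.87
eef_pos: [534.0, 171.9, 39.4]
tool_rot: [-3.141, -0.005, 2.828]
force: [-11.3, 3.7, 7.8]
width: 0.2
gripper_force: 5.6
```

```bash
python3 - <<'E'
from h import *
go(-99,0,38,161.8)
for n in("top","scene"):
    p,d=viewer.get_image(n);c=viewer.camera_model(n);vs,us=np.mgrid[145:292,180:345];vs=vs.ravel();us=us.ravel()
    X=cloud(c,d,us,vs);q=w2c(X);z=X[:,2];m=(z>55)&(z<76)&(q[:,0]<-60)&(q[:,0]>-93)&(abs(q[:,1])<16)
    print(n,m.sum(),np.percentile(q[m],[3,50,97],axis=0).round(1).tolist())
E
```

```text
tcp clamp [-99.6   1.1] [534.  171.9  39.4] yaw 162.1 move cm [-0.06 -0.11  0.14] turn 0.3 force [-11.3   3.7   7.8] tq [ 0.522  2.037 -0.02 ] w 0.2 t 6.87 q7 0.27Traceback (most recent call last):
  File "<stdin>", line 6, in <module>
    return _quantile_unchecked(
        a, q, axis, out, overwrite_input, method, keepdims, weights)
    return _ureduce(a,
                    func=_quantile_ureduce_func,
    ...<5 lines>...
                    overwrite_input=overwrite_input,
                    method=method)
    r = func(a, **kwargs)
    result = _quantile(arr,
                       quantiles=q,
    ...<2 lines>...
                       out=out,
                       weights=wgt)
    slices_having_nans = np.isnan(arr[-1, ...])
                                  ~~~^^^^^^^^^
IndexError: index -1 is out of bounds for axis 0 with size 0
```

Request:
arm_command(series=[0,1,0,0,0,0,2.5,0,0,0,0,3,0,-4,0,40,3,0,-8,0,40,3,0,-12,0])

```text
clock: 7.33
eef_pos: [508.5, 179.4, 159.9]
tool_rot: [-3.141, -0.0, 2.828]
force: [0.9, -1.0, -0.1]
width: 23.4
gripper_force: 0.0
```

```bash
python3 - <<'E'
from h import *
go(0,0,175,161.8)
c=viewer.camera_model("scene");p,d=viewer.get_image("scene");vs,us=np.mgrid[200:292,250:345];vs=vs.ravel();us=us.ravel()
X=cloud(c,d,us,vs);q=w2c(X);z=X[:,2];m=(z>58)&(z<76)&(q[:,0]<-60)&(q[:,0]>-110)&(abs(q[:,1])<18)
r=cv2.minAreaRect(q[m].astype(np.float32));print(m.sum(),np.percentile(q[m],[3,50,97],axis=0).round(1).tolist(),r)
m=(z>116)&(z<150)&(abs(q).max(1)<40);print(cv2.minAreaRect(q[m].astype(np.float32)))
cv2.imwrite("pics/s3.png",cv2.resize(p[180:300,240:360],None,fx=5,fy=5)[:,:,::-1])
E
```

```text
tcp clamp [-126.2    0.3] [508.5 179.4 159.9] yaw 162.0 move cm [-12.62  -0.08  -1.51] turn 0.2 force [ 0.9 -1.  -0.1] tq [ 0.009 -0.163 -0.036] w 23.4 t 7.33 q7 0.35
62 [[-86.1, -14.2], [-79.4, -0.2], [-75.5, 13.7]] ((-81.3124771118164, -0.3157806396484375), (29.23317527770996, 12.795933723449707), 89.45989227294922)
((2.0376625061035156, 0.2512936592102051), (15.727362632751465, 46.71128463745117), 89.09210968017578)
```

View pics/s3.png

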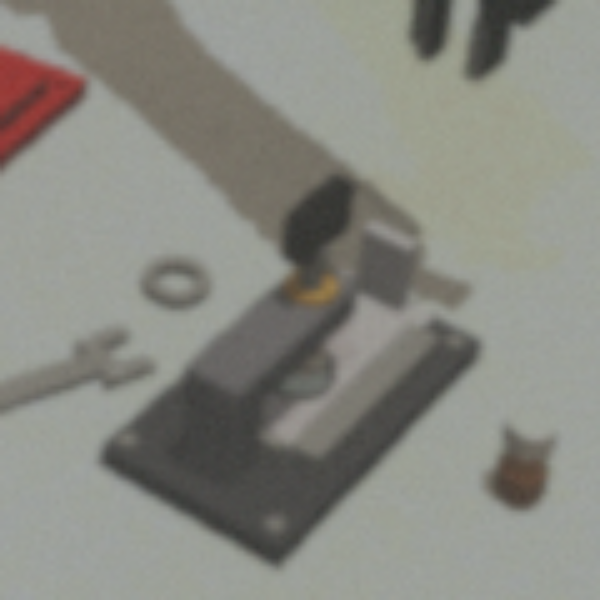

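Tab now measures at clamp x ≈ -81 to -83 (moved 36.5 mm) with the force rise at the stop, so the carrier is home; the bar is at crop (320,220), undisturbed. Next the bar.

Request:
arm_command(series=[40,-2,0,-1.5,0,40,-5,0,-1.5,0,40,-8.5,0,-1.5,0,40,-11.5,0,-1.5,0,40,-12.6,0,-1.5,0])

```text
clock: 7.8
eef_pos: [634.0, 136.6, 173.9]
tool_rot: [3.141, 0.006, 2.821]
force: [0.3, -0.9, 0.6]
width: 34.7
gripper_force: 0.0
```

```bash
python3 - <<'E'
from h import *
go(0,0,113,161.8)
c=viewer.camera_model("wrist");p,d=viewer.get_image("wrist");cv2.imwrite("pics/w3.png",p[:,:,::-1])
vs,us=np.mgrid[0:384:2,0:512:2];vs=vs.ravel();us=us.ravel();ok=d[vs,us]>0
X=cloud(c,d,us,vs)[ok];q=w2c(X);z=X[:,2];m=(z>134)&(z<150)&(abs(q).max(1)<35);print(m.sum(),np.median(z[m]))
if m.sum()>5:print(cv2.minAreaRect(q[m].astype(np.float32)))
E
```

```text
tcp clamp [ 6.3 -1.1] [634.  136.6 173.9] yaw 161.6 move cm [0.67 0.11 6.09] turn -0.2 force [ 0.3 -0.9  0.6] tq [ 0.032 -0.082  0.001] w 34.7 t 7.8 q7 0.56
454 143.1828959281449
((-2.1210556030273438, 0.2010207176208496), (13.11543083190918, 45.709129333496094), 89.46631622314453)
```

View pics/w3.png

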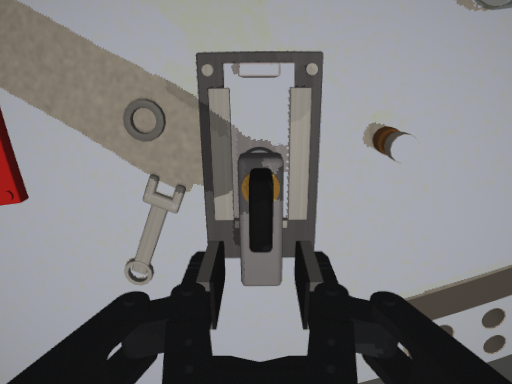

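Request:
arm_command(series=[40,0,0,0,0,40,0,0,0,0,40,0,0,1,0,40,0,0,2,0,40,0,0,2,0])

```text
clock: 8.27
eef_pos: [626.6, 140.3, 150.8]
tool_rot: [-3.139, -0.003, 2.828]
force: [-0.1, -0.8, 0.4]
width: 34.2
gripper_force: 0.0
```

```bash
python3 - <<'E'
from h import *
print(monitor.read_state()['qpos'].round(2))
go(0,0.2,114,161.8)
c=viewer.camera_model("wrist");p,d=viewer.get_image("wrist")
vs,us=np.mgrid[0:384:2,0:512:2];vs=vs.ravel();us=us.ravel();ok=d[vs,us]>0
X=cloud(c,d,us,vs)[ok];q=w2c(X);z=X[:,2];m=(z>134)&(z<150)&(abs(q).max(1)<35);print(m.sum(),np.median(z[m]))
if m.sum()>5:print(cv2.minAreaRect(q[m].astype(np.float32)))
go(0,0.2,114,161.8)
E
```

```text
[ 0.09  0.78 -0.63  1.6   0.54  0.94  0.54]
tcp clamp [-1.8  0. ] [626.6 140.3 150.8] yaw 162.0 move cm [-0.19  0.03  3.68] turn 0.2 force [-0.1 -0.8  0.4] tq [-0.027  0.001 -0.016] w 34.2 t 8.27 q7 0.54
563 143.08133581003497
((-2.330080032348633, 0.006787300109863281), (13.8854398727417, 45.549224853515625), 89.76338958740234)
tcp clamp [-1.3  0.3] [627.2 140.4 151.7] yaw 162.0 move cm [-0.14  0.    3.76] turn 0.2 force [-0.3  0.4  0.4] tq [-0.054  0.049 -0.039] w 33.8 t 8.32 q7 0.54
```

Request:
arm_command(series=[40,0,0,1,0,40,0,0,2,0,40,0,0,3,0,40,0,0,3.7,0,40,0,0,3.7,0])

```text
clock: 8.73
eef_pos: [627.5, 140.0, 114.0]
tool_rot: [-3.139, -0.003, 2.827]
force: [0.9, -0.6, 0.0]
width: 34.1
gripper_force: 0.0
```

Request:
arm_command(series=[0,0,0,0,0,0,0,0,0,0,0,0,0,0,0,0,0,0,0,0,0,0,0,0,0])

```text
clock: 9.15
eef_pos: [628.5, 139.4, 116.4]
tool_rot: [-3.14, -0.0, 2.826]
force: [-2.4, -4.2, 1.0]
width: 12.7
gripper_force: 59.6
```

```bash
python3 - <<'E'
from h import *
go(-1,0.2,114,161.8)
E
```

```text
tcp clamp [ 0.3 -0.2] [628.5 139.4 116.4] yaw 161.9 move cm [0.13 0.04 0.24] turn 0.1 force [-2.4 -4.2  1. ] tq [-0.692  0.495 -0.178] w 12.7 t 9.15 q7 0.51
```

```bash
cat > lg.py <<'E'
from h import *
import json
T=[];Y=[]
for i in range(5):
    viewer.get_image("top");s=monitor.read_state();T.append(s['torque'][2]);Y.append(s['tool_rot'][2])
r=[float(np.degrees(np.mean(Y))),float(np.mean(T)),float(np.std(T))]
open('log.txt','a').write(json.dumps(r)+"\n")
print('yaw %.1f tz %.3f sd %.3f'%tuple(r),'F',s['force'].round(1),'tcp',w2c(s['eef_pos']).round(1),s['eef_pos'][2].round(1),'q',s['qpos'].round(2),'t',round(s['clock'],2),'w',round(s['width'],1))
E
python3 lg.py
```

```text
yaw 161.9 tz -0.136 sd 0.029 F [-3.3 -4.2  0.6] tcp [ 0.2 -0.2] 116.4 q [ 0.08  0.82 -0.6   1.62  0.57  0.88  0.51] t 9.4 w 12.9
```

Request:
arm_command(series=[0,0,0,0.03,6,0,0,0,0.07,12,0,0,0,0.1,18,0,0,0,0.1,18,0,0,0,0.1,18])

```text
clock: 9.82
eef_pos: [628.4, 139.2, 115.3]
tool_rot: [-3.139, 0.001, 2.512]
force: [-3.4, -4.8, 2.4]
width: 12.8
gripper_force: 60.0
```

```bash
python3 lg.py
```

```text
yaw 143.9 tz -0.181 sd 0.023 F [-1.7 -3.8  1.9] tcp [ 0.2 -0.4] 115.3 q [ 0.04  0.8  -0.52  1.63  0.5   0.85  0.26] t 10.07 w 12.8
```

Request:
arm_command(series=[0,0,0,0.03,6,0,0,0,0.07,12,0,0,0,0.1,18,0,0,0,0.1,18,0,0,0,0.1,18])

```text
clock: 10.48
eef_pos: [628.2, 139.0, 114.3]
tool_rot: [-3.139, 0.001, 2.197]
force: [-4.2, -5.8, 2.2]
width: 13.1
gripper_force: 60.0
```

```bash
python3 lg.py
```

```text
yaw 125.9 tz -0.177 sd 0.036 F [-3.3 -4.7  2. ] tcp [ 0.1 -0.7] 114.3 q [-0.01  0.79 -0.44  1.63  0.42  0.82  0.  ] t 10.73 w 13.1
```

```bash
python3 - <<'E'
from h import *
s=monitor.read_state();print(s['tau'].round(2),s['torque'].round(3),s['force'].round(1))
p,d=viewer.get_image("wrist");q,e=viewer.get_image("scene")
a=np.hstack([cv2.resize(p,(400,300)),cv2.resize(q[170:260,260:380],(400,300))])
cv2.imwrite("pics/x4.png",a[:,:,::-1])
E
```

```text
[ -2.97 -58.3   -8.68 -17.46  -0.36  -1.9    0.19] [-1.084  0.749 -0.232] [-3.3 -4.7  2. ]
```

View pics/x4.png

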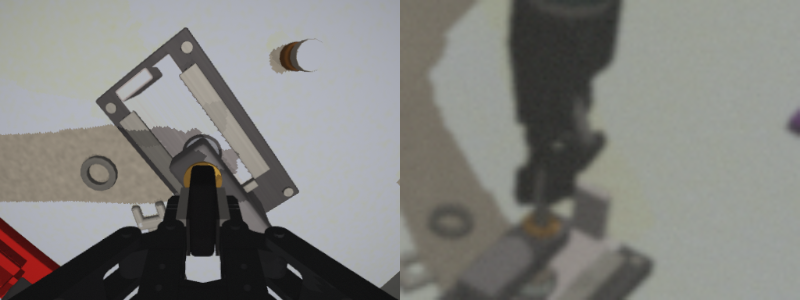

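The bar (left half, 203,200) turned along with the gripper. The torque at rest seems masked by overshoot/stiction, so I'll turn slowly and also read right at the end of motion.

```bash
sed -i "s/^T=\[\];Y=\[\]/s=monitor.read_state();print('end: tz',s['torque'][2].round(3),'tau7',s['tau'][6].round(3),'qd7',s['qd'][6].round(3));T=[];Y=[]/" lg.py
```

Request:
arm_command(series=[0,0,0,0.01,2,0,0,0,0.02,4,0,0,0,0.03,6,0,0,0,0.04,8,0,0,0,0.05,9])

```text
clock: 11.25
eef_pos: [628.1, 139.0, 113.9]
tool_rot: [-3.139, 0.002, 2.041]
force: [-3.5, -4.7, 3.1]
width: 12.7
gripper_force: 60.1
```

```bash
python3 lg.py
```

```text
end: tz 0.418 tau7 -0.309 qd7 -0.148
yaw 117.0 tz 0.251 sd 0.026 F [-4.1 -5.8  2.1] tcp [ 0.1 -0.8] 113.9 q [-0.03  0.78 -0.39  1.63  0.39  0.81 -0.12] t 11.5 w 13.1
```

Request:
arm_command(series=[0,0,0,0.01,2,0,0,0,0.02,4,0,0,0,0.03,6,0,0,0,0.04,7,0,0,0,0.05,7.5])

```text
clock: 11.92
eef_pos: [628.0, 138.9, 113.4]
tool_rot: [-3.139, 0.002, 1.911]
force: [-4.6, -6.3, 4.3]
width: 12.6
gripper_force: 60.2
```

```bash
python3 lg.py
```

```text
end: tz 0.34 tau7 -0.342 qd7 -0.073
yaw 109.5 tz 0.283 sd 0.028 F [-3.7 -5.5  2.8] tcp [ 0.  -0.8] 113.4 q [-0.05  0.78 -0.36  1.63  0.35  0.8  -0.22] t 12.17 w 13.2
```

Request:
arm_command(series=[0,0,0,0.01,2,0,0,0,0.02,4,0,0,0,0.03,6,0,0,0,0.04,8,0,0,0,0.05,9])

```text
clock: 12.58
eef_pos: [628.0, 138.8, 112.9]
tool_rot: [-3.139, 0.003, 1.753]
force: [-4.6, -6.3, 3.7]
width: 12.8
gripper_force: 60.2
```

```bash
python3 lg.py
```

```text
end: tz 0.368 tau7 -0.307 qd7 -0.145
yaw 100.5 tz 0.237 sd 0.026 F [-4.2 -5.9  3. ] tcp [-0.1 -0.9] 113.0 q [-0.08  0.77 -0.31  1.63  0.31  0.79 -0.35] t 12.83 w 12.9
```

Request:
arm_command(series=[0,0,0,0.01,2,0,0,0,0.02,4,0,0,0,0.03,6,0,0,0,0.04,8,0,0,0,0.05,9])

```text
clock: 13.25
eef_pos: [627.8, 138.9, 112.4]
tool_rot: [-3.139, 0.003, 1.596]
force: [-5.6, -5.8, 4.2]
width: 13.0
gripper_force: 60.3
```

```bash
python3 lg.py
```

```text
end: tz 0.33 tau7 -0.306 qd7 -0.146
yaw 91.5 tz 0.233 sd 0.020 F [-4.8 -6.   3.5] tcp [-0.2 -0.9] 112.4 q [-0.1   0.77 -0.27  1.63  0.27  0.78 -0.47] t 13.5 w 13.0
```

Request:
arm_command(series=[0,0,0,0.01,2,0,0,0,0.02,4,0,0,0,0.03,6,0,0,0,0.04,8,0,0,0,0.05,9])

```text
clock: 13.92
eef_pos: [627.7, 138.9, 111.9]
tool_rot: [-3.14, 0.003, 1.439]
force: [-5.2, -5.6, 3.8]
width: 12.8
gripper_force: 60.3
```

```bash
python3 lg.py
```

```text
end: tz 0.376 tau7 -0.305 qd7 -0.146
yaw 82.5 tz 0.244 sd 0.027 F [-5.3 -6.4  3.9] tcp [-0.3 -1. ] 111.9 q [-0.13  0.77 -0.23  1.63  0.23  0.77 -0.59] t 14.17 w 12.8
```

Request:
arm_command(series=[0,0,0,0.01,2,0,0,0,0.02,4,0,0,0,0.03,6,0,0,0,0.04,8,0,0,0,0.05,9])

```text
clock: 14.58
eef_pos: [627.6, 138.9, 111.4]
tool_rot: [-3.14, 0.004, 1.282]
force: [-6.7, -5.7, 4.2]
width: 12.7
gripper_force: 60.4
```

```bash
python3 lg.py
```

```text
end: tz 0.347 tau7 -0.304 qd7 -0.142
yaw 73.5 tz 0.212 sd 0.027 F [-5.1 -5.8  2.8] tcp [-0.5 -1. ] 111.4 q [-0.15  0.76 -0.18  1.64  0.19  0.76 -0.71] t 14.83 w 12.8
```

Request:
arm_command(series=[0,0,0,0.01,2,0,0,0,0.02,4,0,0,0,0.03,6,0,0,0,0.04,8,0,0,0,0.05,9])

```text
clock: 15.25
eef_pos: [627.4, 138.9, 110.9]
tool_rot: [-3.14, 0.004, 1.125]
force: [-5.4, -5.9, 4.6]
width: 13.1
gripper_force: 60.4
```

```bash
python3 lg.py
```

```text
end: tz 0.362 tau7 -0.302 qd7 -0.142
yaw 64.5 tz 0.237 sd 0.028 F [-5.3 -5.5  4.2] tcp [-0.6 -1. ] 110.9 q [-0.18  0.76 -0.14  1.64  0.14  0.76 -0.83] t 15.5 w 12.9
```

Request:
arm_command(series=[0,0,0,0.01,2,0,0,0,0.02,4,0,0,0,0.03,6,0,0,0,0.04,8,0,0,0,0.05,9])

```text
clock: 15.92
eef_pos: [627.4, 139.0, 110.4]
tool_rot: [-3.141, 0.004, 0.968]
force: [-5.6, -6.0, 5.6]
width: 13.2
gripper_force: 60.4
```

```bash
python3 lg.py
```

```text
end: tz 0.333 tau7 -0.301 qd7 -0.141
yaw 55.5 tz 0.266 sd 0.033 F [-6.2 -6.2  4.7] tcp [-0.6 -1. ] 110.4 q [-0.21  0.76 -0.1   1.64  0.1   0.75 -0.95] t 16.17 w 13.1
```

Request:
arm_command(series=[0,0,0,0.01,2,0,0,0,0.02,4,0,0,0,0.03,6,0,0,0,0.04,8,0,0,0,0.05,9])

```text
clock: 16.58
eef_pos: [627.3, 139.0, 109.9]
tool_rot: [-3.141, 0.004, 0.811]
force: [-6.2, -5.5, 5.4]
width: 12.9
gripper_force: 60.5
```

```bash
python3 lg.py
```

```text
end: tz 0.365 tau7 -0.3 qd7 -0.142
yaw 46.5 tz 0.265 sd 0.057 F [-5.5 -5.3  4.2] tcp [-0.8 -0.9] 109.9 q [-0.23  0.76 -0.05  1.64  0.06  0.75 -1.07] t 16.83 w 13.1
```

Request:
arm_command(series=[0,0,0,0.01,2,0,0,0,0.02,4,0,0,0,0.03,6,0,0,0,0.04,8,0,0,0,0.05,9])

```text
clock: 17.25
eef_pos: [627.2, 139.1, 109.4]
tool_rot: [3.141, 0.004, 0.654]
force: [-6.1, -6.3, 5.7]
width: 12.7
gripper_force: 60.5
```

```bash
python3 lg.py
```

```text
end: tz 0.365 tau7 -0.299 qd7 -0.141
yaw 37.5 tz 0.234 sd 0.022 F [-4.5 -5.7  3.7] tcp [-0.9 -0.9] 109.4 q [-0.26  0.76 -0.01  1.64  0.01  0.74 -1.19] t 17.5 w 13.0
```

Request:
arm_command(series=[0,0,0,0.01,2,0,0,0,0.02,4,0,0,0,0.03,6,0,0,0,0.04,8,0,0,0,0.05,9])

```text
clock: 17.92
eef_pos: [627.1, 139.2, 108.9]
tool_rot: [3.141, 0.004, 0.497]
force: [-6.7, -5.3, 5.1]
width: 13.1
gripper_force: 60.5
```

```bash
python3 lg.py
```

```text
end: tz 0.409 tau7 -0.298 qd7 -0.14
yaw 28.5 tz 0.229 sd 0.019 F [-6.3 -5.4  4.9] tcp [-1.  -0.8] 108.9 q [-0.28  0.76  0.03  1.64 -0.03  0.74 -1.31] t 18.17 w 12.8
```

Request:
arm_command(series=[0,0,0,0.01,2,0,0,0,0.02,4,0,0,0,0.03,6,0,0,0,0.04,8,0,0,0,0.05,9])

```text
clock: 18.58
eef_pos: [627.0, 139.3, 108.4]
tool_rot: [3.141, 0.004, 0.34]
force: [-6.2, -5.1, 5.5]
width: 13.0
gripper_force: 60.5
```

```bash
python3 lg.py
```

```text
end: tz 0.327 tau7 -0.297 qd7 -0.141
yaw 19.5 tz 0.237 sd 0.034 F [-6.4 -5.9  5.1] tcp [-1.1 -0.7] 108.4 q [-0.31  0.76  0.08  1.64 -0.08  0.74 -1.43] t 18.83 w 12.8
```

Request:
arm_command(series=[0,0,0,0.01,2,0,0,0,0.02,4,0,0,0,0.03,6,0,0,0,0.04,8,0,0,0,0.05,9])

```text
clock: 19.25
eef_pos: [627.0, 139.5, 107.9]
tool_rot: [3.14, 0.004, 0.183]
force: [-6.5, -5.8, 4.9]
width: 13.4
gripper_force: 60.6
```

```bash
python3 lg.py
```

```text
end: tz 0.359 tau7 -0.296 qd7 -0.139
yaw 10.5 tz 0.233 sd 0.030 F [-5.9 -5.5  4.9] tcp [-1.2 -0.6] 107.9 q [-0.33  0.77  0.12  1.64 -0.12  0.74 -1.54] t 19.5 w 12.7
```

Request:
arm_command(series=[0,0,0,0.01,2,0,0,0,0.02,4,0,0,0,0.03,6,0,0,0,0.04,8,0,0,0,0.05,9])

```text
clock: 19.92
eef_pos: [627.0, 139.6, 107.4]
tool_rot: [3.14, 0.004, 0.026]
force: [-6.2, -5.4, 5.7]
width: 12.9
gripper_force: 60.6
```

```bash
python3 lg.py
```

```text
end: tz 0.344 tau7 -0.295 qd7 -0.138
yaw 1.5 tz 0.237 sd 0.045 F [-6.3 -3.9  4.6] tcp [-1.2 -0.5] 107.4 q [-0.36  0.77  0.16  1.65 -0.17  0.74 -1.66] t 20.17 w 12.7
```

Request:
arm_command(series=[0,0,0,0.01,2,0,0,0,0.02,4,0,0,0,0.03,6,0,0,0,0.04,8,0,0,0,0.05,9])

```text
clock: 20.58
eef_pos: [627.0, 139.7, 106.9]
tool_rot: [3.139, 0.003, -0.131]
force: [-6.9, -4.9, 5.9]
width: 12.9
gripper_force: 60.6
```

```bash
python3 lg.py
```

```text
end: tz 0.372 tau7 -0.294 qd7 -0.14
yaw -7.5 tz 0.230 sd 0.030 F [-6.  -4.4  5.6] tcp [-1.2 -0.4] 106.9 q [-0.39  0.77  0.21  1.65 -0.21  0.75 -1.78] t 20.83 w 12.5
```

Request:
arm_command(series=[0,0,0,0.01,2,0,0,0,0.02,4,0,0,0,0.03,6,0,0,0,0.04,8,0,0,0,0.05,9])

```text
clock: 21.25
eef_pos: [627.0, 139.8, 106.4]
tool_rot: [3.139, 0.003, -0.288]
force: [-5.7, -3.8, 5.5]
width: 12.8
gripper_force: 60.6
```

```bash
python3 lg.py
```

```text
end: tz 0.36 tau7 -0.293 qd7 -0.142
yaw -16.5 tz 0.223 sd 0.042 F [-6.6 -4.7  4.3] tcp [-1.2 -0.3] 106.4 q [-0.41  0.78  0.25  1.65 -0.26  0.75 -1.9 ] t 21.5 w 12.5
```

No kink yet after 0.5 turn (tau7 changes smoothly). The wrist would run out of range, so I regrip half a turn back now.

Request:
arm_command(series=[40,0,0,0,0,40,0,0,0,0,40,0,0,0,0,40,0,0,-2,0,40,0,0,-4.5,0])

```text
clock: 21.92
eef_pos: [627.8, 141.4, 149.9]
tool_rot: [3.141, 0.003, -0.288]
force: [0.3, -1.1, -0.1]
width: 34.1
gripper_force: 0.0
```

Request:
arm_command(series=[40,0,0,0,-7,40,0,0,0,-14,40,0,0,0,-21,40,0,0,0,-28,40,0,0,0,-35])

```text
clock: 22.33
eef_pos: [629.6, 141.7, 151.7]
tool_rot: [-3.141, -0.002, 0.329]
force: [-0.4, -0.3, 0.6]
width: 34.3
gripper_force: 0.0
```

Request:
arm_command(series=[40,0,0,0,-7,40,0,0,0,-14,40,0,0,0,-21,40,0,0,0,-28,40,0,0,0,-35])

```text
clock: 22.75
eef_pos: [629.6, 141.6, 151.6]
tool_rot: [3.141, -0.002, 0.94]
force: [0.4, -0.0, -1.0]
width: 34.3
gripper_force: 0.0
```

Request:
arm_command(series=[40,0,0,0,-7,40,0,0,0,-14,40,0,0,0,-21,40,0,0,0,-28,40,0,0,0,-35])

```text
clock: 23.17
eef_pos: [629.6, 141.5, 151.6]
tool_rot: [3.14, -0.001, 1.55]
force: [0.6, -0.7, 0.8]
width: 34.3
gripper_force: 0.0
```

Request:
arm_command(series=[40,0,0,0,-7,40,0,0,0,-14,40,0,0,0,-21,40,0,0,0,-28,40,0,0,0,-35])

```text
clock: 23.58
eef_pos: [629.6, 141.5, 151.7]
tool_rot: [3.139, -0.0, 2.161]
force: [-0.7, 0.5, -0.2]
width: 34.2
gripper_force: 0.0
```

Request:
arm_command(series=[40,0,0,0,-7,40,0,0,0,-14,40,0,0,0,-21,40,0,0,0,-28,40,0,0,0,-35])

```text
clock: 24.0
eef_pos: [629.6, 141.4, 151.7]
tool_rot: [3.14, 0.001, 2.772]
force: [0.1, 0.1, 0.1]
width: 33.9
gripper_force: 0.0
```

Request:
arm_command(series=[40,0,0,0,-4,40,0,0,0,-5,40,0,0,0,-5,40,0,0,0,-5,40,0,0,0,-5])

```text
clock: 24.42
eef_pos: [629.0, 140.8, 151.4]
tool_rot: [3.141, 0.0, 2.852]
force: [1.1, 0.3, 0.0]
width: 34.1
gripper_force: 0.0
```

```bash
python3 - <<'E'
from h import *
go(-0.6,0,104,163.5);print(monitor.read_state()['qpos'].round(2))
c=viewer.camera_model("wrist");p,d=viewer.get_image("wrist")
vs,us=np.mgrid[0:384:2,0:512:2];vs=vs.ravel();us=us.ravel();ok=d[vs,us]>0
X=cloud(c,d,us,vs)[ok];q=w2c(X);z=X[:,2];m=(z>122)&(z<140)&(abs(q).max(1)<30);print(m.sum(),np.median(z[m]))
if m.sum()>5:print(cv2.minAreaRect(q[m].astype(np.float32)))
go(-0.6,0,104,163.5)
E
```

```text
tcp clamp [0.4 1.3] [629.  140.8 151.4] yaw 163.4 move cm [ 0.1  -0.13  4.74] turn -0.1 force [1.1 0.3 0. ] tq [-0.015 -0.011  0.038] w 34.1 t 24.42 q7 0.58
[ 0.08  0.77 -0.6   1.6   0.51  0.93  0.58]
498 133.2189190970571
((-3.1526432037353516, -0.46236705780029297), (44.26930618286133, 13.334141731262207), 1.847229242324829)
tcp clamp [0.3 1.3] [629.  140.8 151.4] yaw 163.4 move cm [ 0.1  -0.12  4.74] turn -0.1 force [ 0.8 -0.2 -0.6] tq [0.029 0.036 0.009] w 34.2 t 24.47 q7 0.58
```

Request:
arm_command(series=[40,0.1,-0.1,1,0,40,0.1,-0.1,2,0,40,0.1,-0.1,3.5,0,40,0.1,-0.1,4.5,0,40,0.1,-0.1,4.5,0])

```text
clock: 24.88
eef_pos: [625.6, 139.0, 103.1]
tool_rot: [-3.138, -0.004, 2.853]
force: [-0.1, -0.4, 0.4]
width: 34.2
gripper_force: 0.0
```

Request:
arm_command(series=[0,0,0,0,0,0,0,0,0,0,0,0,0,0,0,0,0,0,0,0,0,0,0,0,0])

```text
clock: 25.3
eef_pos: [627.5, 139.7, 106.4]
tool_rot: [-3.141, -0.0, 2.853]
force: [-0.6, -0.7, -2.8]
width: 13.0
gripper_force: 59.8
```

```bash
python3 lg.py
```

```text
end: tz 0.19 tau7 -0.168 qd7 -0.0
yaw 163.4 tz 0.171 sd 0.023 F [-1.7 -0.7 -1.5] tcp [-0.8 -0.3] 106.4 q [ 0.06  0.83 -0.57  1.63  0.55  0.85  0.55] t 25.55 w 13.0
```

Request:
arm_command(series=[0,0,0,0.01,2,0,0,0,0.02,4,0,0,0,0.03,6,0,0,0,0.04,8,0,0,0,0.05,9])

```text
clock: 25.97
eef_pos: [627.5, 139.8, 105.9]
tool_rot: [-3.141, 0.0, 2.695]
force: [-1.8, -1.9, -1.7]
width: 12.9
gripper_force: 60.2
```

```bash
python3 lg.py
```

```text
end: tz 0.324 tau7 -0.329 qd7 -0.149
yaw 154.5 tz 0.283 sd 0.015 F [-2.4 -1.6 -0.5] tcp [-0.8 -0.2] 105.9 q [ 0.04  0.82 -0.53  1.63  0.52  0.83  0.42] t 26.22 w 13.2
```

Request:
arm_command(series=[0,0,0,0.01,2,0,0,0,0.02,4,0,0,0,0.03,6,0,0,0,0.04,8,0,0,0,0.05,9])

```text
clock: 26.63
eef_pos: [627.5, 139.7, 105.4]
tool_rot: [-3.141, 0.0, 2.538]
force: [-2.7, -1.8, -0.3]
width: 12.9
gripper_force: 60.3
```

```bash
python3 lg.py
```

```text
end: tz 0.356 tau7 -0.326 qd7 -0.15
yaw 145.5 tz 0.261 sd 0.016 F [-2.2 -1.7 -0.2] tcp [-0.7 -0.2] 105.4 q [ 0.02  0.81 -0.49  1.64  0.48  0.82  0.3 ] t 26.88 w 12.8
```

Request:
arm_command(series=[0,0,0,0.01,2,0,0,0,0.02,4,0,0,0,0.03,6,0,0,0,0.04,8,0,0,0,0.05,9])

```text
clock: 27.3
eef_pos: [627.6, 139.8, 105.0]
tool_rot: [-3.141, 0.0, 2.381]
force: [-1.9, -3.4, 1.1]
width: 13.2
gripper_force: 60.5
```

```bash
python3 lg.py
```

```text
end: tz 0.354 tau7 -0.35 qd7 -0.147
yaw 136.5 tz 0.274 sd 0.029 F [-3.2 -2.4  0.9] tcp [-0.7 -0.1] 104.9 q [-0.    0.8  -0.44  1.64  0.44  0.8   0.17] t 27.55 w 13.1
```

Request:
arm_command(series=[0,0,0,0.01,2,0,0,0,0.02,4,0,0,0,0.03,6,0,0,0,0.04,8,0,0,0,0.05,9])

```text
clock: 27.97
eef_pos: [627.6, 139.8, 104.5]
tool_rot: [-3.142, 0.0, 2.224]
force: [-2.5, -2.9, 2.9]
width: 12.6
gripper_force: 60.8
```

```bash
python3 lg.py
```

```text
end: tz 0.359 tau7 -0.374 qd7 -0.147
yaw 127.5 tz 0.257 sd 0.034 F [-3.9 -3.5  2.6] tcp [-0.7 -0.1] 104.5 q [-0.03  0.8  -0.4   1.64  0.4   0.79  0.05] t 28.22 w 12.8
```

Request:
arm_command(series=[0,0,0,0.01,2,0,0,0,0.02,4,0,0,0,0.03,6,0,0,0,0.04,8,0,0,0,0.05,9])

```text
clock: 28.63
eef_pos: [627.7, 139.9, 104.1]
tool_rot: [3.141, 0.0, 2.067]
force: [-3.7, -2.5, 3.4]
width: 12.8
gripper_force: 61.1
```

```bash
python3 lg.py
```

```text
end: tz 0.427 tau7 -0.397 qd7 -0.145
yaw 118.5 tz 0.313 sd 0.026 F [-4.1 -2.9  5.2] tcp [-0.6  0. ] 104.1 q [-0.05  0.79 -0.36  1.64  0.36  0.78 -0.08] t 28.88 w 12.8
```

Request:
arm_command(series=[0,0,0,0.01,2,0,0,0,0.02,4,0,0,0,0.03,6,0,0,0,0.04,8,0,0,0,0.05,9])

```text
clock: 29.3
eef_pos: [627.7, 139.9, 103.6]
tool_rot: [3.141, 0.0, 1.91]
force: [-3.1, -3.7, 6.9]
width: 12.8
gripper_force: 61.4
```

```bash
python3 lg.py
```

```text
end: tz 0.471 tau7 -0.408 qd7 -0.144
yaw 109.5 tz 0.341 sd 0.039 F [-3.7 -2.3  6. ] tcp [-0.6  0. ] 103.6 q [-0.08  0.78 -0.32  1.64  0.32  0.77 -0.2 ] t 29.55 w 12.9
```

Request:
arm_command(series=[0,0,0,0.01,2,0,0,0,0.02,4,0,0,0,0.03,6,0,0,0,0.04,8,0,0,0,0.05,9])

```text
clock: 29.97
eef_pos: [627.7, 139.9, 103.2]
tool_rot: [3.141, 0.0, 1.753]
force: [-4.2, -3.8, 6.7]
width: 12.9
gripper_force: 61.5
```

```bash
python3 lg.py
```

```text
end: tz 0.511 tau7 -0.432 qd7 -0.142
yaw 100.5 tz 0.373 sd 0.024 F [-4.1 -3.8  6. ] tcp [-0.6  0. ] 103.2 q [-0.1   0.78 -0.27  1.64  0.28  0.76 -0.32] t 30.22 w 12.6
```

Request:
arm_command(series=[0,0,0,0.01,2,0,0,0,0.02,4,0,0,0,0.03,6,0,0,0,0.04,8,0,0,0,0.05,9])

```text
clock: 30.63
eef_pos: [627.8, 139.9, 102.8]
tool_rot: [3.141, 0.0, 1.596]
force: [-4.5, -4.0, 6.9]
width: 13.1
gripper_force: 61.6
```

```bash
python3 lg.py
```

```text
end: tz 0.541 tau7 -0.457 qd7 -0.143
yaw 91.5 tz 0.392 sd 0.035 F [-4.7 -2.9  7. ] tcp [-0.5  0. ] 102.8 q [-0.13  0.78 -0.23  1.64  0.24  0.75 -0.44] t 30.88 w 12.6
```

Request:
arm_command(series=[0,0,0,0.01,2,0,0,0,0.02,4,0,0,0,0.03,6,0,0,0,0.04,8,0,0,0,0.05,9])

```text
clock: 31.3
eef_pos: [627.9, 139.9, 102.4]
tool_rot: [3.141, 0.0, 1.439]
force: [-4.8, -2.7, 7.1]
width: 12.8
gripper_force: 61.7
```

```bash
python3 lg.py
```

```text
end: tz 0.585 tau7 -0.48 qd7 -0.142
yaw 82.5 tz 0.416 sd 0.018 F [-3.4 -3.8  8. ] tcp [-0.5  0. ] 102.4 q [-0.15  0.77 -0.19  1.64  0.19  0.74 -0.56] t 31.55 w 12.8
```

Request:
arm_command(series=[0,0,0,0.01,2,0,0,0,0.02,4,0,0,0,0.03,6,0,0,0,0.04,8,0,0,0,0.05,9])

```text
clock: 31.97
eef_pos: [627.9, 139.9, 102.0]
tool_rot: [3.141, 0.0, 1.282]
force: [-4.5, -4.5, 7.4]
width: 12.9
gripper_force: 61.8
```

```bash
python3 lg.py
```

```text
end: tz 0.586 tau7 -0.502 qd7 -0.141
yaw 73.5 tz 0.447 sd 0.015 F [-4.6 -3.3  7.6] tcp [-0.5  0.1] 102.0 q [-0.18  0.77 -0.14  1.64  0.15  0.74 -0.68] t 32.22 w 12.8
```

Torque rises steadily from a kink at yaw ≈ 145°, seen in both tau7 and tz. A quarter turn past that is yaw ≈ 55–60°.

Request:
arm_command(series=[0,0,0,0.01,2,0,0,0,0.02,4,0,0,0,0.03,6,0,0,0,0.04,8,0,0,0,0.05,9])

```text
clock: 32.63
eef_pos: [627.9, 139.9, 101.5]
tool_rot: [3.141, -0.0, 1.125]
force: [-4.8, -3.8, 9.2]
width: 12.9
gripper_force: 61.9
```

```bash
python3 lg.py
```

```text
end: tz 0.56 tau7 -0.523 qd7 -0.139
yaw 64.5 tz 0.438 sd 0.028 F [-4.6 -3.6  8.9] tcp [-0.4  0. ] 101.5 q [-0.2   0.77 -0.1   1.65  0.1   0.73 -0.8 ] t 32.88 w 13.3
```

Request:
arm_command(series=[0,0,0,0.01,2,0,0,0,0.02,4,0,0,0,0.03,5,0,0,0,0.03,5.5,0,0,0,0.03,5.5])

```text
clock: 33.3
eef_pos: [627.9, 139.9, 101.3]
tool_rot: [3.141, -0.0, 1.03]
force: [-4.4, -3.8, 7.4]
width: 12.8
gripper_force: 61.9
```

```bash
python3 lg.py
```

```text
end: tz 0.529 tau7 -0.588 qd7 0.008
yaw 59.0 tz 0.521 sd 0.032 F [-4.8 -3.3  9.1] tcp [-0.4  0. ] 101.3 q [-0.22  0.77 -0.07  1.65  0.08  0.73 -0.87] t 33.55 w 13.3
```

Request:
arm_command(series=[40,0,0,0,0,40,0,0,0,0,40,0,0,0,0,40,0,0,-2,0,40,0,0,-4,0])

```text
clock: 33.97
eef_pos: [627.0, 140.4, 139.4]
tool_rot: [-3.14, 0.001, 1.029]
force: [0.6, -0.3, 0.5]
width: 34.1
gripper_force: 0.0
```

Request:
arm_command(series=[40,0,0,-2,0,40,0,0,-4,0,40,0,0,-6,0,40,0,0,-6,0,40,0,0,-6,0])

```text
clock: 34.38
eef_pos: [628.8, 140.6, 201.6]
tool_rot: [3.139, -0.003, 1.029]
force: [-1.0, 0.0, -0.9]
width: 33.9
gripper_force: 0.0
```

```bash
python3 - <<'E'
from h import *
go(0,0,200,60)
viewer.get_image("top")
c=viewer.camera_model("wrist");p,d=viewer.get_image("wrist")
vs,us=np.mgrid[0:384:2,0:512:2];vs=vs.ravel();us=us.ravel();ok=d[vs,us]>0
X=cloud(c,d,us,vs)[ok];q=w2c(X);z=X[:,2];m=(z>118)&(z<136)&(abs(q).max(1)<30);print(m.sum(),np.median(z[m]),cv2.minAreaRect(X[m][:,:2].astype(np.float32)))
m=(z>62)&(z<76)&(q[:,0]<-60)&(q[:,0]>-110)&(abs(q[:,1])<18)
if m.sum()>5:print('tab',cv2.minAreaRect(q[m].astype(np.float32)))
s,_=viewer.get_image("scene")
cv2.imwrite("pics/f.png",np.hstack([cv2.resize(p,(400,300)),cv2.resize(s[180:300,240:400],(400,300))])[:,:,::-1])
E
```

```text
tcp clamp [0.2 1. ] [628.8 140.6 201.6] yaw 59.0 move cm [-0.11  0.    0.16] turn -1.0 force [-1.   0.  -0.9] tq [ 0.034 -0.     0.019] w 33.9 t 34.38 q7 -0.86
306 128.18267575833275 ((626.8768310546875, 140.9500274658203), (44.411903381347656, 13.65323257446289), 61.40941619873047)
tab ((-84.80641174316406, -1.0525140762329102), (29.83718490600586, 9.905622482299805), 88.00724029541016)
```

View pics/f.png

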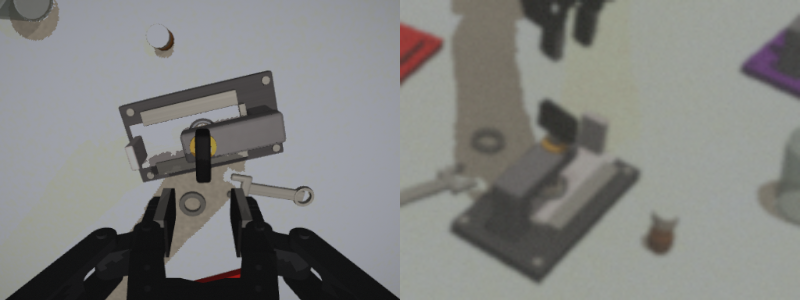

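The final view shows the bar (203,155) turned and released, and the tab (135,153) still home. The vial (160,40), ring (192,203) and wrench (270,190) are untouched. The resting torque of 0.52 N m fits drag plus about a quarter turn. Handing in.

```bash
python3 -c "
from cell import workorder
print(workorder.finish_job())"
```

```text
the job is handed in; nothing more can be done
None
```

The job is handed in, with no verdict shown: the carrier is home against the stop, the thumbscrew is turned about a quarter turn past first contact (judged from the torque rise) and released, and I saw nothing else moved.

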